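# Pin a parked linear stage for transport

### The job

Lock the linear stage for transport: take the locking pin out of its rest, put it into the bush of the sliding shutter on top of the stage, press it lightly on the lock plate hidden inside and slide it along, shutter and all, until you feel it drop into the hidden hole. Then push it fully home, collar down on the bush, and let go. Be gentle with the stage (never more than about 30 N on the pin), and leave the steel block and the card box where they are.

Things in the scene. Friction and masses are not known exactly. Their poses are not given: they have to be found in the camera images.
- stage: closed linear stage: flat metal housing 80 x 216 mm, 44 mm high, fixed to the bench, a dark round motor on one end; origin at the centre of its underside on the bench, z up, y along its length towards the motor, which is the direction in which the shutter slides. Its cover has a slot 16 mm wide under the shutter
- plate_mid (a point): a point fixed in the stage, 30 mm above its underside at the middle of its length, at the height of the top of a flat steel lock plate hidden inside (axes as the stage's). The plate has one through hole, 12 mm in diameter, on the line x = 0 of this frame, its centre anywhere from y = -4 to +20 mm: not measured, not visible
- plate_under (a point): underside of the hidden lock plate, 8 mm below point plate_mid. The plate is sprung: under the pin tip it gives way downward by at most 5 mm, with about 2.5 N at first touch and 8.5 N at the end of its travel (a hard stop), and it springs up round the tip when the tip comes over the hole. Below the hole the way is free to 8 mm above the bench
- shutter (a joint): position in m of the sliding shutter, a thin steel plate 34 x 132 mm between two guide rails on top of the stage: 0 = bush at local y = -26 mm of the stage, 0.052 = at local y = +26 mm. It starts near 0, slides freely (about 0.6 N of friction) and stays where it is left. The pin in the bush takes it along
- bush_mouth (a point): centre of the mouth of the guide bush, a square brass boss 26 x 26 mm in the middle of the shutter, top 54 mm above the bench, with a vertical through hole of 12 mm diameter and a 1.5 mm chamfer; it moves with the shutter
- pin_rest: grey block 60 x 60 x 44 mm, fixed to the bench, with a vertical 12 mm hole in which the pin hangs by its collar; origin at the centre of its underside
- pin_grip (a point): centre of the locking pin's round grip (18 mm in diameter, 34 mm high, axis z up). Its collar, 22 mm in diameter and 4 mm thick, has its underside 21 mm below this point; below is a shank 10 mm in diameter, 40 mm long, with a 1.5 mm chamfer at the tip. About 70 g
- pin_tip (a point): the tip of the pin, 61 mm below the centre of the grip. With the pin fully home the collar rests on the bush, the tip is 14 mm and the centre of the grip 75 mm above the bench
- gauge_block: bystander: ground steel block 25 x 50 x 20 mm, loose; origin at the centre of its underside
- label_box: bystander: small card box 55 x 85 x 35 mm, loose; origin at the centre of its underside

How it is judged:
By the outcome, as a careful person would: the job done as asked, in the order asked, and still so for the second after the job is handed in, with the robot touching nothing.
It also fails if it takes over 54 s, if anything falls off the work surface, if the arm or the gripper's body presses on something with over 40 N, if the wrist force passes 120 N, or if a joint passes its speed limit or range.

### The arm

A 6-joint arm with a two-finger parallel gripper is mounted at the origin on a cart in front of the work surface, level with it; the furniture and walls round the work are solid. World frame = base frame: x ahead of the robot, y to its left, z up, the work surface at z = 0. Lengths are in mm, angles in rad, forces in N, time in s.
With the tool pointing down it reaches from about 400 to 925 mm from the base axis. Payload 12.5 kg.
Tool frame: the origin (TCP) lies at the very end of the fingers, on their centre line; the grasp point (between the pads) lies 19 mm behind it (env.grip_point_offset is the distance from the TCP to the grasp point, in mm); z points along the fingers, y is the direction in which the jaws open and shut (so a half turn about z gives the same grasp; the last joint's range is limited). The gripper opens to 95 mm and grips with 3 to 60 N. Pads are 20 mm wide; open, the fingers measure 119 mm over their backs; the gripper's body (75 mm by 180 mm) begins 59 mm behind the grasp point.
Start: joints at [-1.402, 0.491, 1.559, -0, 1.092, -0.106], TCP at [169.619, -601.561, 214.661] pointing down, gripper open.
Joint ranges: [-3.1, 3.1], [-0.84, 2.19], [0.05, 2.79], [-1.13, 4.28], [0.06, 2.93], [-2.69, 2.69]. Speed limits (rad/s): [2.22, 2.22, 2.79, 3.14, 3.14, 3.14].

### API

Orientations are given as [roll, pitch, yaw] about the fixed x, y, z axes, in that order (R = Rz(yaw) Ry(pitch) Rx(roll)).
In Python, from cell import env gives the robot as it stands.
- The arm moves only by the tool drive_tool, never from a script. Its argument "commands" is a list of rows, each an object of numbers: "dx", "dy", "dz": the shift along the world's x, y, z in mm; "yaw": the turn about the world's z in degrees. In form: [{"dx": .., "dy": .., "dz": .., "yaw": ..}, ...]. A call has 1 to 5 rows; each row shifts and turns the commanded pose from where the row before left it; what a row does not reach is not made up. A row lasts 1/12 s, in which the tool goes at most 41.7 mm and 7.16 degrees, less where a joint would pass 70% of its speed; a pose out of reach is approached as far as the arm can. A call with a gripper value outside its range is refused whole. "grip" is the opening, from 0 (shut) to 1 (fully open), set as the call begins (left out, the last holds). The fingers move at their own pace and stop on an object; the grip force is fixed at half the most. Time passes only in rows, so rows that do not move let the fingers close. It gives the time, the measured TCP pose, the force and the opening at its end, in the units of the state.
- env.state(): the state, without advancing time (a new reading comes with each control period).
- env.read_camera(name): name is "side" or "top"; returns the picture (480x640x3 uint8, red, green, blue); there is no depth.
- env.calibration(name): a dict with "intrinsics" (3x3 intrinsics, pixels), "rvec" (rotation vector, rad) and "tvec" (3), from world to camera coordinates, as OpenCV has them. Camera axes: x right, y down, z forward; pixel columns grow to the right and rows downward; lengths in mm; the calibration is good to about 2 mm. A picture is of the moment at which its call begins. calibration takes no time and is no camera call.
- env.job_done(): hands the job in, once; it reports no verdict.
Trained networks look in the newest picture that a camera, given by its name, has taken for a name from the list of things; names that differ only in an ending like _2 or _b are one class to them, and where a whole thing is asked for, a point or a joint stands for the part that bears it (a point fixed in the world has none). Each returns a list of dicts, best first, with "conf" (0 to 1); they miss things now and then, are a little off and sometimes report something else, mostly with a low value. They report only what shows in the picture. A call takes as long as a camera call.
- env.trace(query, camera): "pixels" (480x640 bool, what is visible of it) and "pixel" ([column, row] in pixels, amid what is visible of it).
- env.place_of(query, camera): "pixel" ([column, row] in pixels: a listed point, or the origin of a listed thing).
The state is a dict: "t": time; "joints": joint angles; "qvel": joint speeds; "tau": joint torques, N m; "eef_pos": TCP position; "tcp_rot": TCP orientation; "ft_force": force on the tool from outside, world axes, zero at the start; "moment": the same for the moment, N m; "opening": opening from 0.0 (shut) to 1.0 (fully open).
Only numpy, scipy, OpenCV 4.12 (cv2) and the standard library are available. Lean on these libraries where they do the work, as an engineer would, in place of code of your own. Each camera call takes 0.05 s, during which the arm holds its last target.

## Working session

There is one attempt and no reset: what is moved stays moved. The work goes in short steps, Python scripts to look and compute and a tool call to move; the robot and the scene stay as the last step left them, time stands still between calls to the robot, and variables do not carry over. Pictures are saved under pics/ and viewed, and the job is handed in when it is done.

Besides the shell and the picture viewer there is one more tool, called after "Request:" by a JSON object that holds its "fn" and its "kwargs". drive_tool: Moves the arm, as the interface text tells. Its arguments: {"type":"object","properties":{"commands":{"type":"array"},"grip":{"type":"number"}},"required":["commands"]}

```bash
ls; mkdir -p pics; cat > h.py <<'E'
import numpy as np, cv2
from cell import env
def cal(n):
    c=env.calibration(n); K=np.array(c["intrinsics"],float); r=np.array(c["rvec"],float); t=np.array(c["tvec"],float).reshape(3)
    return K,cv2.Rodrigues(r)[0],t
def proj(n,p):
    K,R,t=cal(n); q=K@(R@np.array(p,float)+t); return q[:2]/q[2]
def ray(n,px):
    K,R,t=cal(n); d=R.T@np.linalg.inv(K)@np.array([px[0],px[1],1.]); return -R.T@t,d/np.linalg.norm(d)
def atz(n,px,z):
    o,d=ray(n,px); return o+d*(z-o[2])/d[2]
def tri(p1,p2,n1="side",n2="top"):
    a,d=ray(n1,p1); b,e=ray(n2,p2)
    s=np.linalg.lstsq(np.array([d,-e]).T,b-a,rcond=None)[0]
    x=a+d*s[0]; y=b+e*s[1]; return (x+y)/2,np.linalg.norm(x-y)
def snap(n,f):
    im=env.read_camera(n); cv2.imwrite(f,cv2.cvtColor(im,cv2.COLOR_RGB2BGR)); return im
E
python3 - <<'E'
from h import *
print(env.state())
for n in("side","top"):
    snap(n,f"pics/{n}0.png")
    print(n,ray(n,(320,240)))
res={}
for q in["pin_grip","bush_mouth","stage","pin_rest","gauge_block","label_box"]:
    for n in("side","top"):
        r=env.place_of(q,n); print(q,n,[(np.round(a["pixel"],1),round(a["conf"],2)) for a in r[:3]])
        if r: res[q,n]=r[0]["pixel"]
    if (q,"side") in res and (q,"top") in res: print(tri(res[q,"side"],res[q,"top"]))
E
```

```text
pics
{'t': 0.0, 'joints': array([-1.40160302e+00,  4.91560176e-01,  1.55946182e+00, -4.63374085e-06,
        1.09169818e+00, -1.05617254e-01]), 'qvel': array([-2.54468038e-04, -6.34675355e-04,  2.32839470e-04,  2.05277427e-03,
       -1.21191162e-03, -4.30332907e-05]), 'tau': array([-1.59895280e-03, -6.12655878e+01, -2.58182448e+01,  6.92019006e-02,
        4.82033542e-02, -7.17200328e-05]), 'eef_pos': array([ 169.57099322, -601.29732869,  214.05710597]), 'tcp_rot': array([-3.14047098e+00, -1.14778000e-04,  2.74812639e-01]), 'ft_force': array([0.94657054, 0.66124078, 0.26360899]), 'moment': array([-0.04473325,  0.0600884 , -0.01354341]), 'opening': 1.0023472462707101}
side (array([551.00707959, 416.50770479, 472.96066041]), array([-0.01050142, -0.8817144 , -0.47166665]))
top (array([ 389.57517567, -320.34962228, 1162.67074425]), array([ 0.1477282 ,  0.01173561, -0.98895837]))
pin_grip side [(array([386.9, 314.2]), 0.93)]
pin_grip top [(array([234.3, 288.8]), 0.4)]
(array([ 448.59482256, -123.05770545,   65.8556125 ]), np.float64(7.431434186122161))
bush_mouth side [(array([359.3, 240.3]), 0.67)]
bush_mouth top [(array([348.5, 283.4]), 0.97)]
(array([ 462.96340933, -367.20548557,   54.57479542]), np.float64(6.357162382183856))
stage side [(array([343.7, 264.6]), 0.85)]
stage top [(array([344.7, 265.7]), 0.66), (array([350.4, 279.2]), 0.24)]
(array([ 498.44277751, -360.63824318,    4.58393463]), np.float64(9.091845490722514))
pin_rest side [(array([384.5, 351.8]), 0.61)]
pin_rest top [(array([236.4, 293.5]), 0.83)]
(array([ 4.44282813e+02, -1.16644505e+02,  3.98864316e-01]), np.float64(2.1960910551696586))
gauge_block side []
gauge_block top [(array([333. , 179.6]), 0.86)]
label_box side [(array([376.5, 228.6]), 0.67)]
label_box top [(array([424.6, 310.3]), 0.74)]
(array([ 404.86305306, -539.3967906 ,   -5.68196788]), np.float64(9.665289406850075))
```

View pics/side0.png

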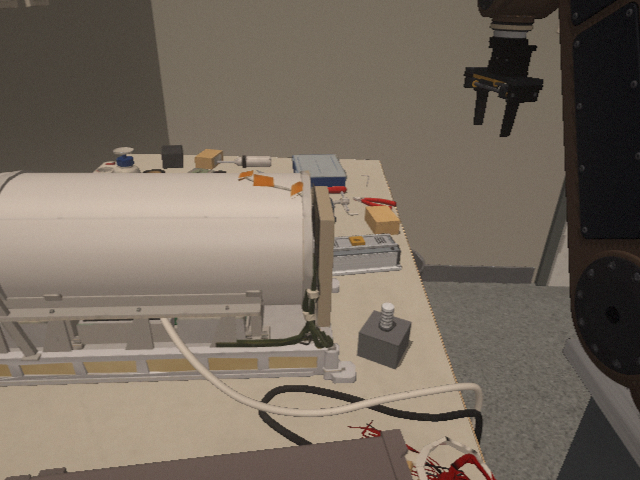

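View pics/top0.png

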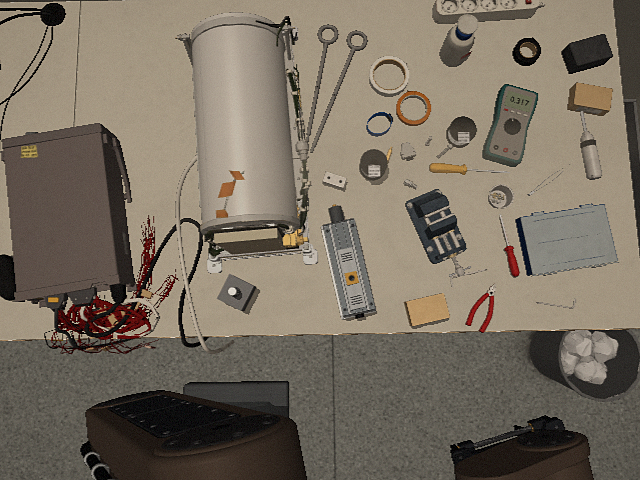

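```bash
python3 - <<'E'
from h import *
t=cv2.imread("pics/top0.png"); s=cv2.imread("pics/side0.png")
a=cv2.resize(t[200:330,190:390],None,fx=4,fy=4,interpolation=cv2.INTER_CUBIC); cv2.imwrite("pics/topc.png",a)
b=cv2.resize(s[220:370,310:440],None,fx=4,fy=4,interpolation=cv2.INTER_CUBIC); cv2.imwrite("pics/sidec.png",b)
for q in["pin_grip","bush_mouth","stage","gauge_block"]:
    for n in("side","top"):
        r=env.trace(q,n)
        for k in r[:1]:
            m=k["pixels"]; ys,xs=np.nonzero(m); print(q,n,round(k["conf"],2),k["pixel"],xs.min(),xs.max(),ys.min(),ys.max(),xs.mean(),ys.mean(),cv2.minAreaRect(np.stack([xs,ys],1).astype(np.float32)))
E
```

```text
pin_grip side 0.67 [385.8, 317.0] 378 393 303 330 385.9541547277937 317.12607449856733 ((385.4999694824219, 316.4999694824219), (14.2557954788208, 27.34671974182129), 3.1798300743103027)
pin_grip top 0.5 [234.7, 290.8] 228 239 287 296 233.56 291.5 ((233.5, 291.5), (9.0, 11.0), 90.0)
bush_mouth side 0.89 [361.1, 242.0] 334 388 237 246 360.2116788321168 241.08515815085158 ((360.8375549316406, 240.7258758544922), (8.54964542388916, 54.290252685546875), 85.91438293457031)
bush_mouth top 0.91 [348.3, 278.1] 337 365 248 309 350.98296059637914 278.26411075612356 ((350.8808898925781, 278.06109619140625), (61.09231185913086, 15.906074523925781), 76.86598205566406)
stage side 0.73 [364.6, 254.2] 332 400 233 275 364.6440746753247 254.29261363636363 ((365.36761474609375, 253.77938842773438), (38.88512420654297, 69.64041137695312), 85.60128784179688)
stage top 0.59 [346.2, 265.5] 321 375 204 318 346.9099195710456 265.1796246648794 ((345.78863525390625, 260.8122253417969), (116.45880126953125, 36.64236831665039), 76.60750579833984)
gauge_block top 0.64 [333.4, 181.1] 323 345 172 188 333.8327137546468 180.364312267658 ((333.85003662109375, 180.45001220703125), (22.135942459106445, 12.332881927490234), 18.434947967529297)
```

View pics/topc.png

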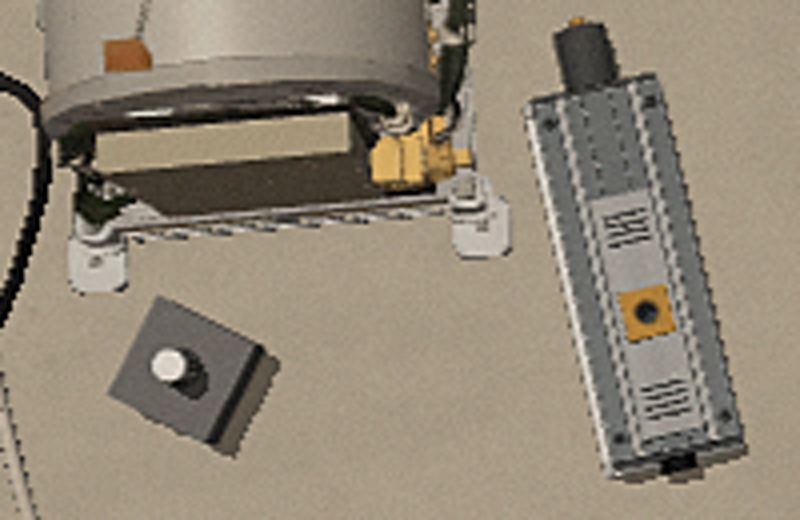

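View pics/sidec.png

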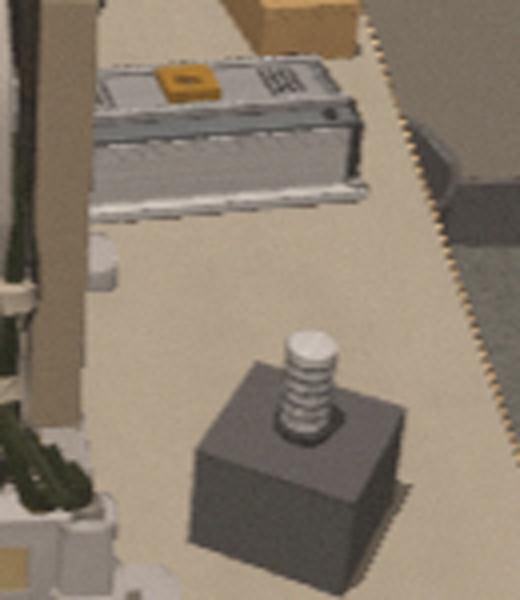

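```bash
python3 - <<'E'
from h import *
T=lambda x,y:(x/4+190-.4,y/4+200-.4)
S=lambda x,y:(x/4+310-.4,y/4+220-.4)
print("bush",tri(S(187,79),T(647,312)),atz("top",T(647,312),54),atz("side",S(187,79),54))
print("pintop",tri(S(313,346),T(168,364)),atz("top",T(168,364),82),atz("side",S(313,346),82))
c=[atz("top",T(*p),44) for p in[(528,103),(660,75),(745,448),(607,475)]]
for k in c: print(k)
c=np.array(c); ctr=c.mean(0); d=(c[0]+c[1]-c[2]-c[3])/2; print(ctr,np.linalg.norm(d),np.degrees(np.arctan2(d[1],d[0])))
r=[atz("top",T(*p),44) for p in[(160,297),(262,347),(212,442),(110,393)]]; r=np.array(r);print("rest",r,r.mean(0))
r=[S(258,363),S(406,407),S(348,500),S(195,450)];print("rest side",np.mean([atz("side",p,44) for p in r],0))
for p in [(95,175),(350,150),(65,130),(430,110)]:
    print([np.round(atz("top",T(*p),z)) for z in(0,200,300)])
# vessel side flange
for p in[(316,190),(332,190),(318,325),(332,325)]:
    print([np.round(ray("side",p)[0]+ray("side",p)[1]*((y-416.5)/ray("side",p)[1][1])) for y in(-50,-100,-250)])
print(atz("top",(346,204),30), atz("top",(333.9,180.4),20),atz("top",(427,309),35))
E
```

```text
bush (array([ 471.77263504, -373.14358126,   53.86881467]), np.float64(0.8500789546674898)) [ 472.1847402  -373.19937162   54.        ] [ 471.38471471 -372.77173466   54.        ]
pintop (array([ 446.49263164, -120.74746878,   81.47192932]), np.float64(2.4539234445116125)) [ 447.66633478 -121.09135275   82.        ] [ 445.43911711 -119.74787267   82.        ]
[ 589.21405317 -311.14850306   44.        ]
[ 603.4976653  -384.18968289   44.        ]
[ 398.85389735 -424.44077313   44.        ]
[ 385.89934588 -349.98995876   44.        ]
[ 494.36624042 -367.44222946   44.        ] 207.77737386020735 10.972044761582096
rest [[ 486.07805438 -109.46666433   44.        ]
 [ 457.92357368 -164.89093003   44.        ]
 [ 407.43965274 -138.05896473   44.        ]
 [ 434.6965253   -82.90704846   44.        ]] [ 446.53445153 -123.83090189   44.        ]
rest side [ 445.85100156 -121.25365048   44.        ]
[array([560., -64.,   0.]), array([ 531., -108.,  200.]), array([ 516., -130.,  300.])]
[array([ 572., -209.,    0.]), array([ 540., -228.,  200.]), array([ 525., -238.,  300.])]
[array([586., -46.,   0.]), array([553., -93., 200.]), array([ 536., -117.,  300.])]
[array([ 594., -255.,    0.]), array([ 559., -266.,  200.]), array([ 541., -272.,  300.])]
[array([551., -50., 285.]), array([ 551., -100.,  264.]), array([ 551., -250.,  204.])]
[array([534., -50., 285.]), array([ 532., -100.,  265.]), array([ 527., -250.,  205.])]
[array([545., -50., 101.]), array([ 544., -100.,   61.]), array([ 542., -250.,  -58.])]
[array([527., -50., 102.]), array([ 525., -100.,   62.]), array([ 517., -250.,  -58.])]
[ 639.26124951 -366.57825443   30.        ] [ 696.86681657 -340.7623782    20.        ] [ 402.42692867 -536.29056359   35.        ]
```

Request:
{"fn": "drive_tool", "kwargs": {"commands": [{"dx": 18, "dy": 32, "dz": 0, "yaw": -2}, {"dx": 18, "dy": 32, "dz": 0, "yaw": -2}, {"dx": 18, "dy": 32, "dz": 0, "yaw": -2}, {"dx": 18, "dy": 32, "dz": 0, "yaw": -2}, {"dx": 18, "dy": 32, "dz": 0, "yaw": -2}], "grip": 1.0}}

```text
t: 1.52
eef_pos: [260.1, -440.0, 214.7]
tcp_rot: [3.141, -0.0, 0.098]
ft_force: [0.6, -0.7, -0.3]
opening: 1.001
```

Request:
{"fn": "drive_tool", "kwargs": {"commands": [{"dx": 18, "dy": 32, "dz": 0}, {"dx": 18, "dy": 32, "dz": 0}, {"dx": 18, "dy": 32, "dz": 0}, {"dx": 18, "dy": 32, "dz": 0}, {"dx": 18, "dy": 32, "dz": 0}]}}

```text
invalid input
```

Request:
{"fn": "drive_tool", "kwargs": {"commands": [{"dx": 18, "dy": 32, "dz": -16}, {"dx": 18, "dy": 32, "dz": -16}, {"dx": 18, "dy": 32, "dz": -16}, {"dx": 18, "dy": 32, "dz": -16}, {"dx": 18, "dy": 32, "dz": -16}]}}

```text
invalid input
```

Request:
{"fn": "drive_tool", "kwargs": {"commands": [{"dx": 18, "dy": 32, "dz": 0, "yaw": 0}, {"dx": 18, "dy": 32, "dz": 0, "yaw": 0}, {"dx": 18, "dy": 32, "dz": 0, "yaw": 0}, {"dx": 18, "dy": 32, "dz": 0, "yaw": 0}, {"dx": 18, "dy": 32, "dz": 0, "yaw": 0}]}}

```text
t: 1.93
eef_pos: [350.2, -280.0, 214.9]
tcp_rot: [3.141, -0.0, 0.1]
ft_force: [0.6, -0.1, 0.0]
opening: 1.0
```

Request:
{"fn": "drive_tool", "kwargs": {"commands": [{"dx": 18, "dy": 32, "dz": -16, "yaw": 0}, {"dx": 18, "dy": 32, "dz": -16, "yaw": 0}, {"dx": 18, "dy": 32, "dz": -16, "yaw": 0}, {"dx": 18, "dy": 32, "dz": -16, "yaw": 0}, {"dx": 18, "dy": 32, "dz": -16, "yaw": 0}]}}

```text
t: 2.35
eef_pos: [440.3, -119.9, 134.2]
tcp_rot: [3.141, -0.001, 0.1]
ft_force: [0.7, -0.7, 0.2]
opening: 1.002
```

Request:
{"fn": "drive_tool", "kwargs": {"commands": [{"dx": 3, "dy": -1, "dz": -18, "yaw": 0}, {"dx": 3, "dy": 0, "dz": -18, "yaw": 0}, {"dx": 0, "dy": 0, "dz": -18, "yaw": 0}, {"dx": 0, "dy": 0, "dz": -16, "yaw": 0}, {"dx": 0, "dy": 0, "dz": -12, "yaw": 0}]}}

```text
t: 2.77
eef_pos: [445.5, -122.3, 51.5]
tcp_rot: [-3.141, 0.001, 0.101]
ft_force: [0.1, 0.2, -0.5]
opening: 1.0
```

```bash
python3 - <<'E'
from h import *
s=snap("side","pics/s1.png"); print(env.state()["eef_pos"],env.state()["ft_force"])
cv2.imwrite("pics/s1c.png",cv2.resize(s[230:380,310:470][:,:,::-1],None,fx=4,fy=4,interpolation=cv2.INTER_CUBIC))
E
```

```text
[ 444.89492878 -122.17518811   50.11891825] [-1.00577819  0.63614069 -1.69764807]
```

View pics/s1c.png

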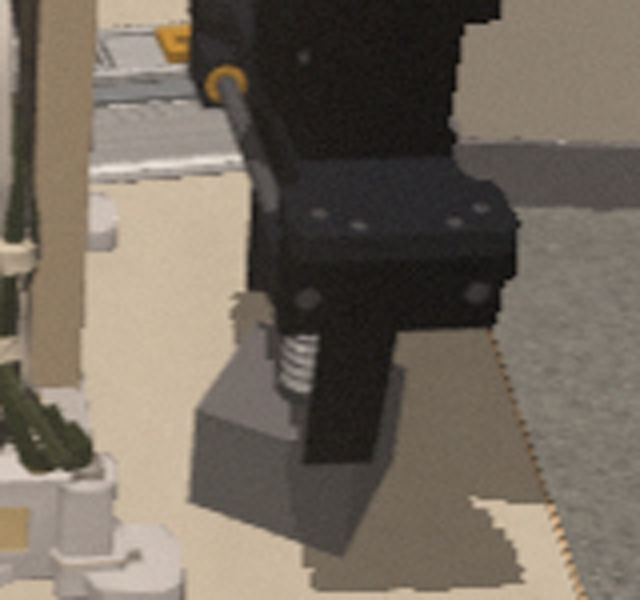

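```bash
python3 - <<'E'
from h import *
f=lambda p:(np.round((p-np.array([310,230]))*4+1.6))
for p in [(445,-64,50),(435,-64,50),(455,-64,50),(446.5,-120.7,82),(445,-122,65),(446.5,-121,65)]: print(p,f(proj("side",p)))
K,R,t=cal("side")
E
```

```text
(445, -64, 50) [327. 482.]
(435, -64, 50) [356. 483.]
(455, -64, 50) [297. 482.]
(446.5, -120.7, 82) [310. 304.]
(445, -122, 65) [309. 341.]
(446.5, -121, 65) [305. 342.]
```

Request:
{"fn": "drive_tool", "kwargs": {"commands": [{"dx": 0, "dy": 0, "dz": 0, "yaw": 0}, {"dx": 0, "dy": 0, "dz": 0, "yaw": 0}, {"dx": 0, "dy": 0, "dz": 0, "yaw": 0}, {"dx": 0, "dy": 0, "dz": 0, "yaw": 0}, {"dx": 0, "dy": 0, "dz": 0, "yaw": 0}], "grip": 0}}

```text
t: 3.23
eef_pos: [445.9, -122.7, 53.3]
tcp_rot: [3.141, -0.001, 0.1]
ft_force: [-0.2, 0.3, -0.5]
opening: 0.707
```

Request:
{"fn": "drive_tool", "kwargs": {"commands": [{"dx": 0, "dy": 0, "dz": 0, "yaw": 0}, {"dx": 0, "dy": 0, "dz": 0, "yaw": 0}, {"dx": 0, "dy": 0, "dz": 0, "yaw": 0}, {"dx": 0, "dy": 0, "dz": 0, "yaw": 0}, {"dx": 0, "dy": 0, "dz": 0, "yaw": 0}]}}

```text
t: 3.65
eef_pos: [445.6, -122.6, 52.7]
tcp_rot: [3.142, 0.0, 0.1]
ft_force: [-0.1, -0.0, 0.4]
opening: 0.354
```

Request:
{"fn": "drive_tool", "kwargs": {"commands": [{"dx": 0, "dy": 0, "dz": 0, "yaw": 0}, {"dx": 0, "dy": 0, "dz": 0, "yaw": 0}, {"dx": 0, "dy": 0, "dz": 0, "yaw": 0}, {"dx": 0, "dy": 0, "dz": 0, "yaw": 0}, {"dx": 0, "dy": 0, "dz": 0, "yaw": 0}]}}

```text
t: 4.07
eef_pos: [445.5, -122.4, 52.6]
tcp_rot: [-3.141, 0.0, 0.1]
ft_force: [0.0, 2.2, -0.2]
opening: 0.184
```

Request:
{"fn": "drive_tool", "kwargs": {"commands": [{"dx": 0, "dy": 0, "dz": 0, "yaw": 0}, {"dx": 0, "dy": 0, "dz": 2, "yaw": 0}, {"dx": 0, "dy": 0, "dz": 4, "yaw": 0}, {"dx": 0, "dy": 0, "dz": 8, "yaw": 0}, {"dx": 0, "dy": 0, "dz": 8, "yaw": 0}]}}

```text
t: 4.48
eef_pos: [445.5, -122.5, 75.3]
tcp_rot: [-3.141, 0.001, 0.1]
ft_force: [0.0, 1.9, -1.4]
opening: 0.19
```

Request:
{"fn": "drive_tool", "kwargs": {"commands": [{"dx": 0, "dy": 0, "dz": 14, "yaw": 0}, {"dx": 0, "dy": 0, "dz": 16, "yaw": 0}, {"dx": -4, "dy": 0, "dz": 16, "yaw": 0}, {"dx": -6, "dy": -10, "dz": 10, "yaw": 0}, {"dx": -6, "dy": -20, "dz": 4, "yaw": 0}]}}

```text
t: 4.9
eef_pos: [429.9, -152.2, 137.1]
tcp_rot: [3.14, -0.002, 0.102]
ft_force: [-0.1, 0.3, -0.3]
opening: 0.182
```

Request:
{"fn": "drive_tool", "kwargs": {"commands": [{"dx": -4, "dy": -25, "dz": 0, "yaw": 4}, {"dx": 0, "dy": -25, "dz": 0, "yaw": 6.5}, {"dx": 0, "dy": -25, "dz": 0, "yaw": 6.5}, {"dx": 0, "dy": -25, "dz": 0, "yaw": 6.5}, {"dx": 0, "dy": -25, "dz": 0, "yaw": 6.5}]}}

```text
t: 5.32
eef_pos: [425.5, -279.1, 135.8]
tcp_rot: [3.14, -0.0, 0.629]
ft_force: [0.2, -0.0, -0.5]
opening: 0.18
```

Request:
{"fn": "drive_tool", "kwargs": {"commands": [{"dx": 0, "dy": -20, "dz": 0, "yaw": 6.5}, {"dx": 0, "dy": -20, "dz": 0, "yaw": 6.5}, {"dx": 0, "dy": -20, "dz": 0, "yaw": 6.5}, {"dx": 0, "dy": -20, "dz": 0, "yaw": 6.5}, {"dx": 5, "dy": -15, "dz": 0, "yaw": 6.5}]}}

```text
t: 5.73
eef_pos: [430.0, -374.3, 135.8]
tcp_rot: [3.141, 0.001, 1.196]
ft_force: [-0.6, -0.2, -0.9]
opening: 0.18
```

Request:
{"fn": "drive_tool", "kwargs": {"commands": [{"dx": 8, "dy": 0, "dz": 0, "yaw": 6.5}, {"dx": 8, "dy": 0, "dz": 0, "yaw": 6.5}, {"dx": 8, "dy": 0, "dz": 0, "yaw": 6.5}, {"dx": 8, "dy": 0, "dz": 0, "yaw": 6.3}, {"dx": 8, "dy": 0, "dz": 0, "yaw": 6}]}}

```text
t: 6.15
eef_pos: [470.9, -372.9, 135.8]
tcp_rot: [3.141, 0.001, 1.751]
ft_force: [-0.8, -0.2, -2.1]
opening: 0.182
```

```bash
python3 - <<'E'
from h import *
s=snap("side","pics/s2.png"); t=snap("top","pics/t2.png"); st=env.state(); print(st["eef_pos"],st["ft_force"])
p=st["eef_pos"]
cv2.imwrite("pics/s2c.png",cv2.resize(s[150:290,300:440][:,:,::-1],None,fx=4,fy=4,interpolation=cv2.INTER_CUBIC))
f=lambda q:(np.round((q-np.array([300,150]))*4+1.6))
print("exp tip",f(proj("side",p-[0,0,48.6])),"bush",f(proj("side",(471.8,-373.1,54))))
for q in("pin_tip","pin_grip","bush_mouth"):
  for n in("side","top"):
    print(q,n,[(a["pixel"],round(a["conf"],2)) for a in env.place_of(q,n)[:2]])
E
```

```text
[ 471.31223493 -372.80623199  135.58179628] [ 0.11059127 -0.40959618 -0.65160068]
exp tip [231. 298.] bush [226. 359.]
pin_tip side [([356.9, 223.9], 0.72)]
pin_tip top []
pin_grip side [([358.2, 194.6], 0.6)]
pin_grip top []
bush_mouth side [([360.4, 237.0], 0.77), ([353.7, 224.5], 0.57)]
bush_mouth top []
```

View pics/s2c.png

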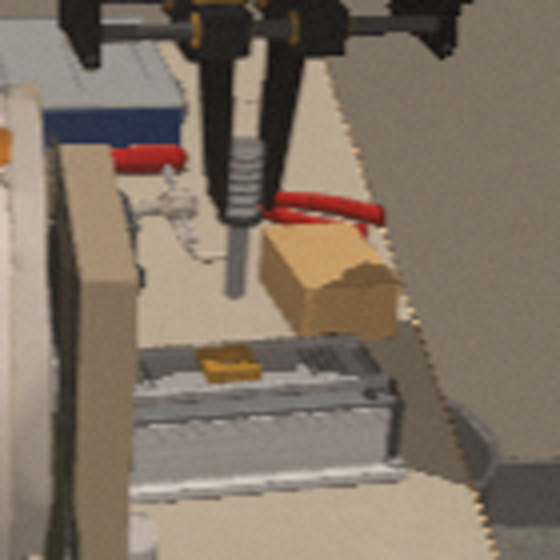

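View pics/t2.png

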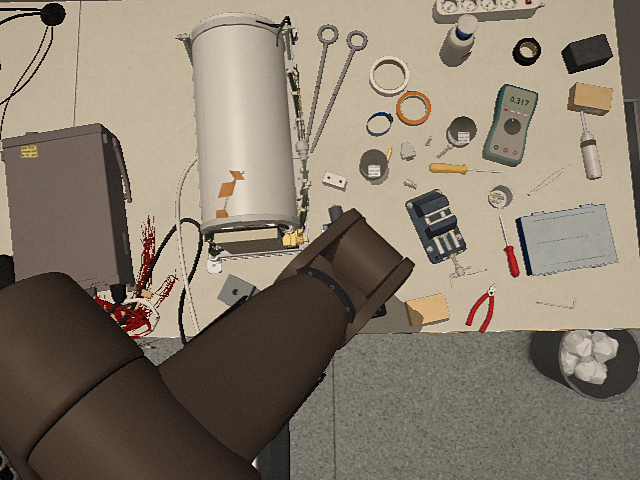

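Request:
{"fn": "drive_tool", "kwargs": {"commands": [{"dx": 1.5, "dy": -0.5, "dz": -8, "yaw": 0}, {"dx": 0, "dy": 0, "dz": -8, "yaw": 0}, {"dx": 0, "dy": 0, "dz": -7, "yaw": 0}, {"dx": 0, "dy": 0, "dz": -5, "yaw": 0}, {"dx": 0, "dy": 0, "dz": 0, "yaw": 0}]}}

```text
t: 6.97
eef_pos: [471.6, -372.6, 105.0]
tcp_rot: [-3.14, -0.002, 1.746]
ft_force: [-1.0, 0.0, -0.6]
opening: 0.183
```

```bash
python3 - <<'E'
from h import *
s=snap("side","pics/s3.png"); st=env.state(); print(st["eef_pos"],st["ft_force"])
p=st["eef_pos"]
cv2.imwrite("pics/s3c.png",cv2.resize(s[190:270,310:410][:,:,::-1],None,fx=7,fy=7,interpolation=cv2.INTER_CUBIC))
f=lambda q:(np.round((q-np.array([310,190]))*7+3))
print("exp tip",f(proj("side",p-[0,0,48.6])),"bush",f(proj("side",(471.8,-373.1,54))))
E
```

```text
[ 471.85584796 -372.81779869  105.70150777] [-0.52823201  0.37508357 -0.66218216]
exp tip [326. 338.] bush [326. 348.]
```

View pics/s3c.png

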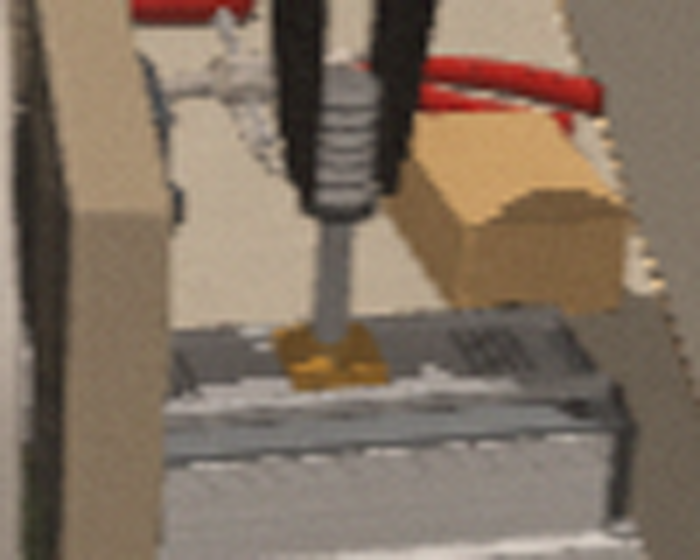

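Request:
{"fn": "drive_tool", "kwargs": {"commands": [{"dx": 0.5, "dy": 0, "dz": -2, "yaw": 0}, {"dx": 0, "dy": 0, "dz": -2, "yaw": 0}, {"dx": 0, "dy": 0, "dz": -2, "yaw": 0}, {"dx": 0, "dy": 0, "dz": -1, "yaw": 0}, {"dx": 0, "dy": 0, "dz": 0, "yaw": 0}]}}

```text
t: 7.43
eef_pos: [472.5, -373.0, 99.5]
tcp_rot: [-3.141, -0.0, 1.746]
ft_force: [-0.4, 0.8, -1.0]
opening: 0.183
```

Request:
{"fn": "drive_tool", "kwargs": {"commands": [{"dx": 0, "dy": 0, "dz": -1.5, "yaw": 0}, {"dx": 0, "dy": 0, "dz": -1.5, "yaw": 0}, {"dx": 0, "dy": 0, "dz": -1.5, "yaw": 0}, {"dx": 0, "dy": 0, "dz": -1.5, "yaw": 0}, {"dx": 0, "dy": 0, "dz": 0, "yaw": 0}]}}

```text
t: 7.85
eef_pos: [472.5, -373.0, 93.3]
tcp_rot: [-3.142, -0.0, 1.746]
ft_force: [-0.2, -0.1, -0.9]
opening: 0.186
```

Request:
{"fn": "drive_tool", "kwargs": {"commands": [{"dx": 0, "dy": 0, "dz": -3, "yaw": 0}, {"dx": 0, "dy": 0, "dz": -3, "yaw": 0}, {"dx": 0, "dy": 0, "dz": -3, "yaw": 0}, {"dx": 0, "dy": 0, "dz": -2, "yaw": 0}, {"dx": 0, "dy": 0, "dz": 0, "yaw": 0}]}}

```text
t: 8.27
eef_pos: [472.5, -372.9, 82.1]
tcp_rot: [-3.141, -0.001, 1.746]
ft_force: [0.2, -1.0, -0.6]
opening: 0.184
```

```bash
python3 - <<'E'
from h import *
s=snap("side","pics/s4.png"); st=env.state(); print(st["eef_pos"],st["ft_force"])
cv2.imwrite("pics/s4c.png",cv2.resize(s[190:270,310:410][:,:,::-1],None,fx=7,fy=7,interpolation=cv2.INTER_CUBIC))
E
```

```text
[ 472.60402637 -373.01720737   82.35192369] [-0.17238889  0.5935607  -1.28993499]
```

View pics/s4c.png

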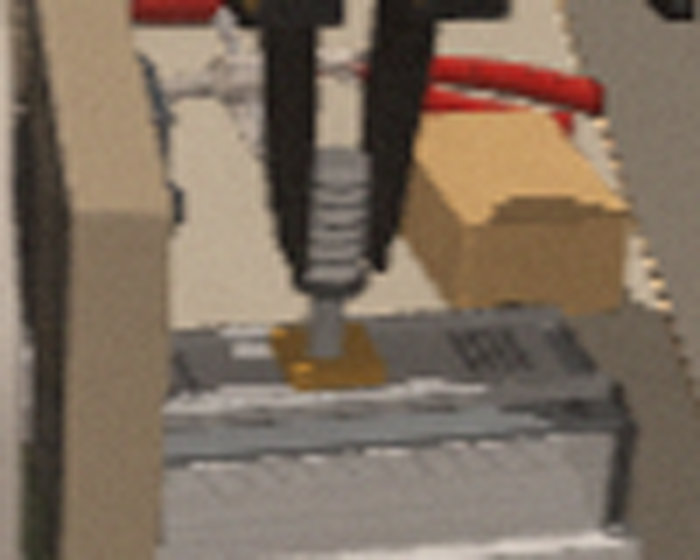

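Request:
{"fn": "drive_tool", "kwargs": {"commands": [{"dx": 0, "dy": 0, "dz": -1, "yaw": 0}, {"dx": 0, "dy": 0, "dz": -1, "yaw": 0}, {"dx": 0, "dy": 0, "dz": -1, "yaw": 0}, {"dx": 0, "dy": 0, "dz": 0, "yaw": 0}, {"dx": 0, "dy": 0, "dz": 0, "yaw": 0}]}}

```text
t: 8.73
eef_pos: [472.6, -373.1, 79.6]
tcp_rot: [3.141, 0.0, 1.746]
ft_force: [0.7, 0.4, -0.9]
opening: 0.182
```

Request:
{"fn": "drive_tool", "kwargs": {"commands": [{"dx": 0, "dy": 0, "dz": -0.5, "yaw": 0}, {"dx": 0, "dy": 0, "dz": -0.5, "yaw": 0}, {"dx": 0, "dy": 0, "dz": 0, "yaw": 0}, {"dx": 0, "dy": 0, "dz": 0, "yaw": 0}]}}

```text
t: 9.07
eef_pos: [472.6, -373.1, 78.7]
tcp_rot: [3.141, 0.0, 1.746]
ft_force: [-1.2, 0.0, -0.2]
opening: 0.186
```

Request:
{"fn": "drive_tool", "kwargs": {"commands": [{"dx": 0, "dy": 0, "dz": -0.5, "yaw": 0}, {"dx": 0, "dy": 0, "dz": -0.5, "yaw": 0}, {"dx": 0, "dy": 0, "dz": 0, "yaw": 0}, {"dx": 0, "dy": 0, "dz": 0, "yaw": 0}]}}

```text
t: 9.4
eef_pos: [472.7, -373.1, 77.8]
tcp_rot: [3.141, 0.0, 1.746]
ft_force: [0.1, 0.2, 1.5]
opening: 0.183
```

Request:
{"fn": "drive_tool", "kwargs": {"commands": [{"dx": 0, "dy": 0, "dz": -0.5, "yaw": 0}, {"dx": 0, "dy": 0, "dz": -0.5, "yaw": 0}, {"dx": 0, "dy": 0, "dz": -0.5, "yaw": 0}, {"dx": 0, "dy": 0, "dz": 0, "yaw": 0}, {"dx": 0, "dy": 0, "dz": 0, "yaw": 0}]}}

```text
t: 9.82
eef_pos: [472.7, -373.1, 76.2]
tcp_rot: [3.141, 0.0, 1.746]
ft_force: [-1.0, 0.2, 3.6]
opening: 0.184
```

Request:
{"fn": "drive_tool", "kwargs": {"commands": [{"dx": 1.96, "dy": 0.38, "dz": 0, "yaw": 0}, {"dx": 1.96, "dy": 0.38, "dz": 0, "yaw": 0}, {"dx": 1.96, "dy": 0.38, "dz": 0, "yaw": 0}, {"dx": 1.96, "dy": 0.38, "dz": 0, "yaw": 0}, {"dx": 1.96, "dy": 0.38, "dz": 0, "yaw": 0}]}}

```text
t: 10.23
eef_pos: [482.6, -371.1, 76.2]
tcp_rot: [-3.141, -0.0, 1.746]
ft_force: [-2.9, -0.5, 4.1]
opening: 0.181
```

Request:
{"fn": "drive_tool", "kwargs": {"commands": [{"dx": 0.98, "dy": 0.19, "dz": 0, "yaw": 0}, {"dx": 0.98, "dy": 0.19, "dz": 0, "yaw": 0}, {"dx": 0.98, "dy": 0.19, "dz": 0, "yaw": 0}, {"dx": 0.98, "dy": 0.19, "dz": 0, "yaw": 0}, {"dx": 0.98, "dy": 0.19, "dz": 0, "yaw": 0}]}}

```text
t: 10.65
eef_pos: [487.3, -370.2, 76.2]
tcp_rot: [3.142, -0.0, 1.746]
ft_force: [-2.5, -0.4, 5.0]
opening: 0.184
```

Request:
{"fn": "drive_tool", "kwargs": {"commands": [{"dx": 0.98, "dy": 0.19, "dz": 0, "yaw": 0}, {"dx": 0.98, "dy": 0.19, "dz": 0, "yaw": 0}]}}

```text
t: 10.82
eef_pos: [489.3, -369.8, 76.1]
tcp_rot: [-3.142, -0.0, 1.746]
ft_force: [-3.4, -0.1, 5.4]
opening: 0.184
```

```bash
python3 - <<'E'
from h import *
s=snap("side","pics/s5.png"); st=env.state(); print(st["eef_pos"],st["ft_force"])
cv2.imwrite("pics/s5c.png",cv2.resize(s[190:270,310:410][:,:,::-1],None,fx=7,fy=7,interpolation=cv2.INTER_CUBIC))
E
```

```text
[ 489.48064091 -369.72382557   76.11564406] [-3.04065785 -0.32350457  4.12861164]
```

View pics/s5c.png

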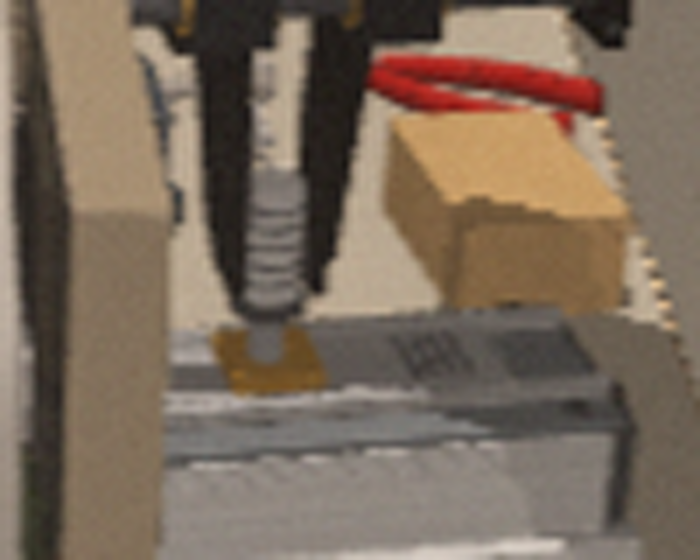

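Request:
{"fn": "drive_tool", "kwargs": {"commands": [{"dx": 0.98, "dy": 0.19, "dz": 0, "yaw": 0}, {"dx": 0.98, "dy": 0.19, "dz": 0, "yaw": 0}, {"dx": 0.49, "dy": 0.1, "dz": 0, "yaw": 0}]}}

```text
t: 11.12
eef_pos: [491.8, -369.3, 76.1]
tcp_rot: [3.142, -0.0, 1.746]
ft_force: [-2.9, 0.3, 3.8]
opening: 0.181
```

Request:
{"fn": "drive_tool", "kwargs": {"commands": [{"dx": 0.49, "dy": 0.1, "dz": 0, "yaw": 0}, {"dx": 0.49, "dy": 0.09, "dz": 0, "yaw": 0}]}}

```text
t: 11.28
eef_pos: [492.7, -369.1, 76.1]
tcp_rot: [3.142, -0.0, 1.746]
ft_force: [-3.3, -0.6, 3.8]
opening: 0.183
```

Request:
{"fn": "drive_tool", "kwargs": {"commands": [{"dx": 0.49, "dy": 0.1, "dz": 0, "yaw": 0}, {"dx": 0.49, "dy": 0.09, "dz": 0, "yaw": 0}]}}

```text
t: 11.45
eef_pos: [493.7, -369.0, 76.2]
tcp_rot: [3.141, 0.0, 1.746]
ft_force: [-3.9, 1.4, 4.6]
opening: 0.182
```

Request:
{"fn": "drive_tool", "kwargs": {"commands": [{"dx": 0.49, "dy": 0.1, "dz": 0, "yaw": 0}, {"dx": 0.49, "dy": 0.09, "dz": 0, "yaw": 0}]}}

```text
t: 11.62
eef_pos: [494.7, -368.8, 76.2]
tcp_rot: [3.142, -0.0, 1.746]
ft_force: [-3.0, 0.6, 3.9]
opening: 0.185
```

Request:
{"fn": "drive_tool", "kwargs": {"commands": [{"dx": 0.49, "dy": 0.1, "dz": 0, "yaw": 0}, {"dx": 0.49, "dy": 0.09, "dz": 0, "yaw": 0}]}}

```text
t: 11.78
eef_pos: [495.7, -368.6, 76.2]
tcp_rot: [3.141, 0.0, 1.746]
ft_force: [-3.9, 0.9, 3.9]
opening: 0.181
```

Request:
{"fn": "drive_tool", "kwargs": {"commands": [{"dx": 0.49, "dy": 0.1, "dz": 0, "yaw": 0}, {"dx": 0.49, "dy": 0.09, "dz": 0, "yaw": 0}]}}

```text
t: 11.95
eef_pos: [496.7, -368.4, 76.2]
tcp_rot: [3.141, -0.0, 1.746]
ft_force: [-3.0, 1.2, 4.3]
opening: 0.184
```

Request:
{"fn": "drive_tool", "kwargs": {"commands": [{"dx": 0.49, "dy": 0.1, "dz": 0, "yaw": 0}, {"dx": 0.49, "dy": 0.09, "dz": 0, "yaw": 0}]}}

```text
t: 12.12
eef_pos: [497.7, -368.2, 76.2]
tcp_rot: [3.141, 0.0, 1.746]
ft_force: [-2.5, 0.2, 3.4]
opening: 0.182
```

Request:
{"fn": "drive_tool", "kwargs": {"commands": [{"dx": 0.49, "dy": 0.1, "dz": 0, "yaw": 0}, {"dx": 0.49, "dy": 0.09, "dz": 0, "yaw": 0}]}}

```text
t: 12.28
eef_pos: [498.6, -368.0, 76.1]
tcp_rot: [3.142, -0.0, 1.746]
ft_force: [-2.8, 0.4, 3.5]
opening: 0.183
```

Request:
{"fn": "drive_tool", "kwargs": {"commands": [{"dx": 0.49, "dy": 0.1, "dz": 0, "yaw": 0}, {"dx": 0.49, "dy": 0.09, "dz": 0, "yaw": 0}]}}

```text
t: 12.45
eef_pos: [499.6, -367.8, 76.2]
tcp_rot: [3.141, 0.0, 1.746]
ft_force: [-3.1, 0.6, 3.5]
opening: 0.187
```

Request:
{"fn": "drive_tool", "kwargs": {"commands": [{"dx": 0.49, "dy": 0.1, "dz": 0, "yaw": 0}, {"dx": 0.49, "dy": 0.09, "dz": 0, "yaw": 0}]}}

```text
t: 12.62
eef_pos: [500.6, -367.6, 76.2]
tcp_rot: [3.142, 0.0, 1.746]
ft_force: [-2.4, -0.2, 2.6]
opening: 0.186
```

Request:
{"fn": "drive_tool", "kwargs": {"commands": [{"dx": 0.49, "dy": 0.1, "dz": 0, "yaw": 0}, {"dx": 0.49, "dy": 0.09, "dz": 0, "yaw": 0}]}}

```text
t: 12.78
eef_pos: [501.6, -367.5, 76.1]
tcp_rot: [3.142, 0.0, 1.746]
ft_force: [-2.9, 0.4, 3.8]
opening: 0.184
```

Request:
{"fn": "drive_tool", "kwargs": {"commands": [{"dx": 0.49, "dy": 0.1, "dz": 0, "yaw": 0}, {"dx": 0.49, "dy": 0.09, "dz": 0, "yaw": 0}]}}

```text
t: 12.95
eef_pos: [502.6, -367.3, 76.2]
tcp_rot: [3.142, 0.0, 1.746]
ft_force: [-2.4, 0.9, 3.3]
opening: 0.179
```

Request:
{"fn": "drive_tool", "kwargs": {"commands": [{"dx": 0.49, "dy": 0.1, "dz": 0, "yaw": 0}]}}

```text
t: 13.03
eef_pos: [503.0, -367.1, 76.1]
tcp_rot: [3.142, -0.0, 1.746]
ft_force: [-2.6, 0.1, 4.2]
opening: 0.184
```

Request:
{"fn": "drive_tool", "kwargs": {"commands": [{"dx": 0.49, "dy": 0.1, "dz": 0, "yaw": 0}, {"dx": 0.49, "dy": 0.09, "dz": 0, "yaw": 0}]}}

```text
t: 13.2
eef_pos: [504.0, -366.9, 76.2]
tcp_rot: [3.141, -0.0, 1.746]
ft_force: [-2.4, 1.2, 4.3]
opening: 0.184
```

Request:
{"fn": "drive_tool", "kwargs": {"commands": [{"dx": 0.49, "dy": 0.1, "dz": 0, "yaw": 0}, {"dx": 0.49, "dy": 0.09, "dz": 0, "yaw": 0}]}}

```text
t: 13.37
eef_pos: [505.0, -366.8, 76.2]
tcp_rot: [3.141, 0.0, 1.746]
ft_force: [-4.0, 0.5, 3.4]
opening: 0.183
```

Request:
{"fn": "drive_tool", "kwargs": {"commands": [{"dx": 0.49, "dy": 0.1, "dz": 0, "yaw": 0}, {"dx": 0.49, "dy": 0.09, "dz": 0, "yaw": 0}]}}

```text
t: 13.53
eef_pos: [506.0, -366.6, 76.2]
tcp_rot: [3.141, 0.0, 1.746]
ft_force: [-2.2, 0.1, 3.7]
opening: 0.182
```

Request:
{"fn": "drive_tool", "kwargs": {"commands": [{"dx": 0.49, "dy": 0.1, "dz": 0, "yaw": 0}, {"dx": 0.49, "dy": 0.09, "dz": 0, "yaw": 0}]}}

```text
t: 13.7
eef_pos: [507.0, -366.4, 76.2]
tcp_rot: [3.141, 0.0, 1.746]
ft_force: [-2.5, 0.2, 3.5]
opening: 0.183
```

Request:
{"fn": "drive_tool", "kwargs": {"commands": [{"dx": 0.49, "dy": 0.1, "dz": 0, "yaw": 0}, {"dx": 0.49, "dy": 0.09, "dz": 0, "yaw": 0}]}}

```text
t: 13.87
eef_pos: [508.4, -366.2, 76.2]
tcp_rot: [3.141, 0.0, 1.746]
ft_force: [-0.0, 1.1, -1.1]
opening: 0.179
```

Request:
{"fn": "drive_tool", "kwargs": {"commands": [{"dx": 0.49, "dy": 0.1, "dz": 0, "yaw": 0}, {"dx": 0.49, "dy": 0.09, "dz": 0, "yaw": 0}]}}

```text
t: 14.03
eef_pos: [509.1, -365.9, 75.9]
tcp_rot: [3.141, -0.0, 1.746]
ft_force: [-0.5, -0.4, -1.4]
opening: 0.183
```

Request:
{"fn": "drive_tool", "kwargs": {"commands": [{"dx": 0, "dy": 0, "dz": -0.5, "yaw": 0}, {"dx": 0, "dy": 0, "dz": -0.5, "yaw": 0}, {"dx": 0, "dy": 0, "dz": -0.5, "yaw": 0}, {"dx": 0, "dy": 0, "dz": -0.5, "yaw": 0}, {"dx": 0, "dy": 0, "dz": 0, "yaw": 0}]}}

```text
t: 14.45
eef_pos: [509.0, -366.0, 74.0]
tcp_rot: [3.141, 0.0, 1.746]
ft_force: [0.6, 0.8, -0.9]
opening: 0.185
```

Request:
{"fn": "drive_tool", "kwargs": {"commands": [{"dx": 0, "dy": 0, "dz": -0.5, "yaw": 0}, {"dx": 0, "dy": 0, "dz": -0.5, "yaw": 0}, {"dx": 0, "dy": 0, "dz": -0.5, "yaw": 0}, {"dx": 0, "dy": 0, "dz": -0.5, "yaw": 0}, {"dx": 0, "dy": 0, "dz": 0, "yaw": 0}]}}

```text
t: 14.87
eef_pos: [508.9, -366.0, 72.1]
tcp_rot: [3.141, 0.0, 1.746]
ft_force: [2.4, 0.3, 0.4]
opening: 0.185
```

Request:
{"fn": "drive_tool", "kwargs": {"commands": [{"dx": 0.5, "dy": 0.1, "dz": -0.5, "yaw": 0}, {"dx": 0, "dy": 0, "dz": -1, "yaw": 0}, {"dx": 0, "dy": 0, "dz": -1, "yaw": 0}, {"dx": 0, "dy": 0, "dz": -0.5, "yaw": 0}, {"dx": 0, "dy": 0, "dz": 0, "yaw": 0}]}}

```text
t: 15.28
eef_pos: [509.2, -365.9, 68.9]
tcp_rot: [-3.141, -0.0, 1.746]
ft_force: [-0.7, 0.0, -1.1]
opening: 0.185
```

Request:
{"fn": "drive_tool", "kwargs": {"commands": [{"dx": 0, "dy": 0, "dz": -0.5, "yaw": 0}, {"dx": 0, "dy": 0, "dz": -1, "yaw": 0}, {"dx": 0, "dy": 0, "dz": -1, "yaw": 0}, {"dx": 0, "dy": 0, "dz": -0.5, "yaw": 0}, {"dx": 0, "dy": 0, "dz": 0, "yaw": 0}]}}

```text
t: 15.7
eef_pos: [509.3, -365.9, 66.0]
tcp_rot: [-3.141, -0.0, 1.746]
ft_force: [-0.9, -0.6, -0.9]
opening: 0.184
```

Sliding down freely. Home is expected at about TCP 62–62.6.

Request:
{"fn": "drive_tool", "kwargs": {"commands": [{"dx": 0, "dy": 0, "dz": -1, "yaw": 0}, {"dx": 0, "dy": 0, "dz": -1, "yaw": 0}, {"dx": 0, "dy": 0, "dz": -0.5, "yaw": 0}, {"dx": 0, "dy": 0, "dz": 0, "yaw": 0}]}}

```text
t: 16.03
eef_pos: [509.4, -365.9, 63.5]
tcp_rot: [3.142, -0.0, 1.746]
ft_force: [-1.0, -0.1, -1.2]
opening: 0.182
```

Request:
{"fn": "drive_tool", "kwargs": {"commands": [{"dx": 0, "dy": 0, "dz": -0.5, "yaw": 0}, {"dx": 0, "dy": 0, "dz": -0.3, "yaw": 0}, {"dx": 0, "dy": 0, "dz": 0, "yaw": 0}]}}

```text
t: 16.28
eef_pos: [509.4, -365.9, 62.8]
tcp_rot: [3.142, -0.0, 1.746]
ft_force: [-1.4, -0.3, -1.7]
opening: 0.187
```

Request:
{"fn": "drive_tool", "kwargs": {"commands": [{"dx": 0, "dy": 0, "dz": -0.3, "yaw": 0}, {"dx": 0, "dy": 0, "dz": -0.2, "yaw": 0}, {"dx": 0, "dy": 0, "dz": 0, "yaw": 0}]}}

```text
t: 16.53
eef_pos: [509.5, -365.9, 62.6]
tcp_rot: [3.141, 0.0, 1.746]
ft_force: [-1.1, 1.4, 2.2]
opening: 0.182
```

Request:
{"fn": "drive_tool", "kwargs": {"commands": [{"dx": 0, "dy": 0, "dz": -0.3, "yaw": 0}, {"dx": 0, "dy": 0, "dz": 0, "yaw": 0}, {"dx": 0, "dy": 0, "dz": 0, "yaw": 0}]}}

```text
t: 16.78
eef_pos: [509.6, -365.9, 62.6]
tcp_rot: [3.141, 0.0, 1.746]
ft_force: [-1.8, 1.9, 5.5]
opening: 0.183
```

Request:
{"fn": "drive_tool", "kwargs": {"commands": [{"dx": 0, "dy": 0, "dz": -0.3, "yaw": 0}, {"dx": 0, "dy": 0, "dz": 0, "yaw": 0}, {"dx": 0, "dy": 0, "dz": 0, "yaw": 0}]}}

```text
t: 17.03
eef_pos: [509.7, -365.9, 62.5]
tcp_rot: [3.141, 0.001, 1.746]
ft_force: [-1.3, 3.4, 8.1]
opening: 0.18
```

```bash
python3 - <<'E'
from h import *
s=snap("side","pics/s6.png"); st=env.state(); print(st["eef_pos"],st["ft_force"])
cv2.imwrite("pics/s6c.png",cv2.resize(s[190:270,310:410][:,:,::-1],None,fx=7,fy=7,interpolation=cv2.INTER_CUBIC))
E
```

```text
[ 509.68943466 -365.94697774   62.52144243] [-2.21675044  2.60963716  8.05689907]
```

View pics/s6c.png

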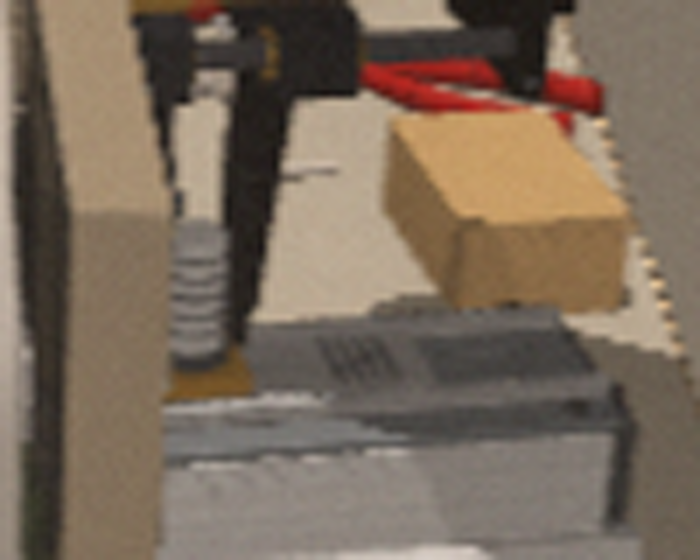

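Request:
{"fn": "drive_tool", "kwargs": {"commands": [{"dx": 0, "dy": 0, "dz": 0.5, "yaw": 0}, {"dx": 0, "dy": 0, "dz": 0.3, "yaw": 0}, {"dx": 0, "dy": 0, "dz": 0, "yaw": 0}, {"dx": 0, "dy": 0, "dz": 0, "yaw": 0}, {"dx": 0, "dy": 0, "dz": 0, "yaw": 0}], "grip": 0.55}}

```text
t: 17.5
eef_pos: [509.4, -366.0, 62.4]
tcp_rot: [3.142, -0.0, 1.746]
ft_force: [-0.7, 0.3, 0.2]
opening: 0.477
```

Request:
{"fn": "drive_tool", "kwargs": {"commands": [{"dx": 0, "dy": 0, "dz": 0, "yaw": 0}, {"dx": 0, "dy": 0, "dz": 0, "yaw": 0}, {"dx": 0, "dy": 0, "dz": 0, "yaw": 0}, {"dx": 0, "dy": 0, "dz": 0, "yaw": 0}, {"dx": 0, "dy": 0, "dz": 0, "yaw": 0}]}}

```text
t: 17.92
eef_pos: [509.4, -365.9, 62.5]
tcp_rot: [3.142, 0.0, 1.746]
ft_force: [0.6, 0.4, -0.5]
opening: 0.553
```

Request:
{"fn": "drive_tool", "kwargs": {"commands": [{"dx": 0, "dy": 0, "dz": 4, "yaw": 0}, {"dx": 0, "dy": 0, "dz": 8, "yaw": 0}, {"dx": 0, "dy": 0, "dz": 15, "yaw": 0}, {"dx": 0, "dy": 0, "dz": 15, "yaw": 0}, {"dx": 0, "dy": 0, "dz": 15, "yaw": 0}]}}

```text
t: 18.33
eef_pos: [509.4, -365.9, 120.9]
tcp_rot: [3.141, 0.0, 1.746]
ft_force: [-0.4, -0.4, 0.9]
opening: 0.551
```

Clear the top view by retreating toward the robot's side and up.

Request:
{"fn": "drive_tool", "kwargs": {"commands": [{"dx": 0, "dy": -10, "dz": 25, "yaw": 0}, {"dx": 0, "dy": -25, "dz": 25, "yaw": 0}, {"dx": -15, "dy": -35, "dz": 10, "yaw": 0}, {"dx": -15, "dy": -35, "dz": 0, "yaw": 0}, {"dx": -15, "dy": -35, "dz": 0, "yaw": 0}]}}

```text
t: 18.75
eef_pos: [464.1, -507.3, 181.8]
tcp_rot: [3.14, 0.002, 1.747]
ft_force: [0.5, -0.1, 0.1]
opening: 0.55
```

Request:
{"fn": "drive_tool", "kwargs": {"commands": [{"dx": -15, "dy": -35, "dz": 0, "yaw": 0}, {"dx": -15, "dy": -35, "dz": 0, "yaw": 0}, {"dx": -15, "dy": -35, "dz": 0, "yaw": 0}, {"dx": -15, "dy": -35, "dz": 0, "yaw": 0}, {"dx": 0, "dy": 0, "dz": 0, "yaw": 0}]}}

```text
t: 19.17
eef_pos: [400.4, -651.3, 179.6]
tcp_rot: [-3.141, 0.002, 1.742]
ft_force: [0.8, 0.7, 0.0]
opening: 0.55
```

```bash
python3 - <<'E'
from h import *
s=snap("side","pics/s7.png"); t=snap("top","pics/t7.png"); st=env.state(); print(st["eef_pos"],st["ft_force"])
a=cv2.resize(s[190:270,310:410][:,:,::-1],None,fx=5,fy=5,interpolation=cv2.INTER_CUBIC)
b=cv2.resize(t[160:340,300:460][:,:,::-1],None,fx=3,fy=3,interpolation=cv2.INTER_CUBIC)[:,:300]
h=max(a.shape[0],b.shape[0]); o=np.zeros((h,800,3),np.uint8); o[:a.shape[0],:500]=a;o[:b.shape[0],500:]=b
cv2.imwrite("pics/c7.png",o)
for q in("pin_grip",):
  for n in("side","top"): print(q,n,[(x["pixel"],round(x["conf"],2)) for x in env.place_of(q,n)[:2]])
print(proj("side",(509.5,-366,75)),proj("top",(509.5,-366,75)))
a=cv2.imread("pics/top0.png").astype(int); b=t[:,:,::-1].astype(int)
for nm,(x0,x1,y0,y1) in dict(gauge=(320,348,168,192),box=(402,450,288,330)).items(): print(nm,abs(a-b)[y0:y1,x0:x1].mean())
E
```

```text
[ 403.25856844 -646.77888579  179.57030816] [ 0.57633141  0.58204584 -0.2756581 ]
pin_grip side [([339.8, 229.1], 0.45)]
pin_grip top [([236.0, 293.8], 0.51), ([346.0, 255.3], 0.41)]
[337.22384279 230.80878276] [347.95728882 259.32816214]
gauge 25.18154761904762
box 26.487599206349206
```

View pics/c7.png

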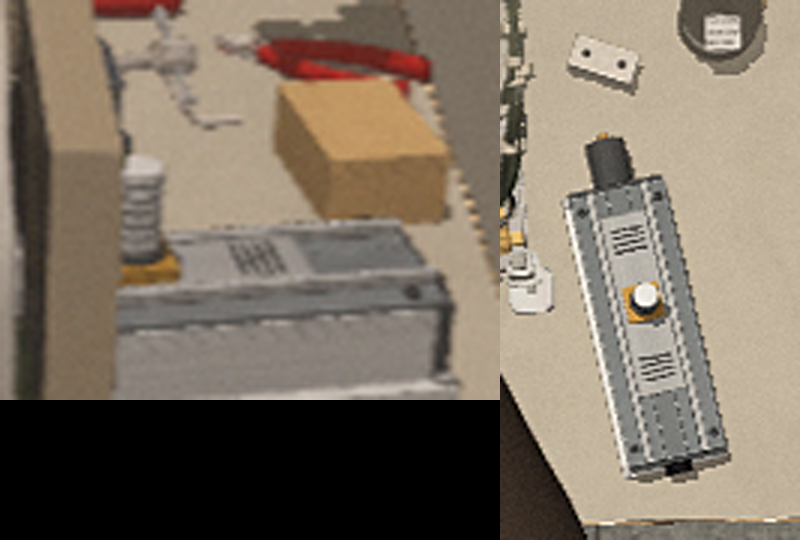

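```bash
python3 - <<'E'
import cv2,numpy as np
a=cv2.imread("pics/top0.png",0); b=cv2.imread("pics/t7.png",0)
for nm,(x0,x1,y0,y1) in dict(gauge=(322,347,170,190),box=(402,450,290,328),meter=(480,540,80,170),stage=(320,345,205,225)).items():
    r=cv2.matchTemplate(b[y0-8:y1+8,x0-8:x1+8],a[y0:y1,x0:x1],cv2.TM_CCOEFF_NORMED); _,v,_,l=cv2.minMaxLoc(r); print(nm,v,l[0]-8,l[1]-8,a[y0:y1,x0:x1].mean(),b[y0:y1,x0:x1].mean())
E
```

```text
gauge 0.9959892630577087 0 0 147.22 172.522
box 0.8544496893882751 0 0 144.5093201754386 167.9128289473684
meter 0.9952701330184937 0 0 115.12611111111111 136.46685185185186
stage 0.9969425797462463 0 0 104.376 123.712
```

```bash
python3 - <<'E'
import cv2,numpy as np
a=cv2.imread("pics/side0.png",0); b=cv2.imread("pics/s7.png",0)
x0,x1,y0,y1=362,402,204,236
r=cv2.matchTemplate(b[y0-8:y1+8,x0-8:x1+8],a[y0:y1,x0:x1],cv2.TM_CCOEFF_NORMED); _,v,_,l=cv2.minMaxLoc(r); print(v,l[0]-8,l[1]-8)
a=cv2.imread("pics/top0.png"); b=cv2.imread("pics/t7.png")
cv2.imwrite("pics/bx.png",cv2.resize(np.hstack([a[280:340,390:460],b[280:340,390:460]]),None,fx=5,fy=5))
E
```

```text
0.9879558682441711 0 0
```

View pics/bx.png

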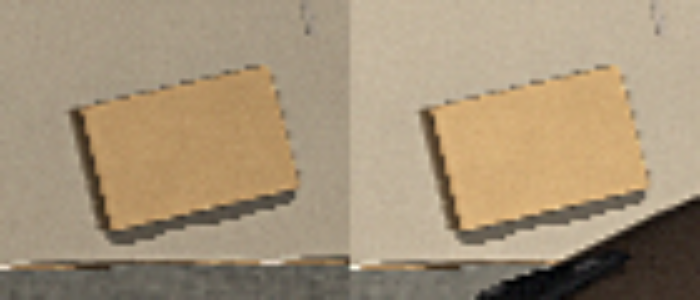

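The box hasn't moved. The weaker match came from the arm edging into that corner of the picture.

```bash
python3 -c "
from h import *
print(env.job_done())"
```

```text
the job is handed in; nothing more can be done
None
```

The stage is locked: the pin is fully home in the hidden hole with its collar on the bush. I let go of it and handed the job in at about 19.5 s; no verdict is reported.

**What I did:** I took the pin from its rest and lowered it through the bush. I pressed it on the lock plate with about 4–5 N and slid pin and shutter about 36 mm. The vertical force then dropped to zero, near x = 508 mm. The pin went down freely until the collar seated, at tool height 62.6 mm as expected. I pressed to about 8 N, opened the fingers and backed away.

**Last checks:**
- **Pin:** the final pictures show it upright with its collar on the bush.
- **Forces:** the largest sampled readings were about 8 N down and 4 N sideways.
- **Steel block:** it matched its starting picture with no shift in the top view. The side network never found it, so it is checked from one view only.
- **Card box:** it matched with no shift in both views. The top match was weaker (0.85) because the arm showed in that corner; seen side by side, the box is in the same place.
- **Disagreement:** in the final top view the network's first guess for the pin grip was the empty rest (0.51). The stage was its second guess (0.41). The pictures and the side view show the pin in the bush.

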